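Pin the air cylinder's rod eye into the fork

ROBOT

A 6-joint arm with a two-finger parallel gripper is mounted at the origin on the work surface. World frame = base frame: x ahead of the robot, y to its left, z up, the work surface at z = 0. Lengths are in m, angles in degrees, forces in N, time in s.
With the tool pointing down it reaches from about 0.375 to 0.9 m from the base axis. Payload 3.1 kg.
Tool frame: the origin (TCP) lies at the very end of the fingers, on their centre line; the grasp point (between the pads) lies 19 mm behind it; z points along the fingers, y is the direction in which the jaws open and shut (so a half turn about z gives the same grasp; the last joint's range is limited). The gripper opens to 87 mm and grips with 3 to 60 N. Pads are 19 mm wide; open, the fingers measure 117 mm over their backs; the gripper's body (75 mm by 190 mm) begins 51 mm behind the grasp point.
Start: joints at [-78.237, 30.224, 82.088, -0, 67.689, -10.227], TCP at [0.234, -0.579, 0.223] pointing down, gripper open.
Joint ranges: [-176.69, 176.69], [-43.24, 126.21], [12.49, 139.97], [-82, 262], [0, 151.66], [-163.58, 163.58]. Speed limits (degrees/s): [159.86, 159.86, 180, 180, 180, 180].

INTERFACE

Orientations are given as a 3x3 rotation matrix whose columns are the frame's x, y, z axes.
In Python, from rig import read_state, capture, hand_in gives the robot as it stands. The module is installed in compiled form; this text tells all that it offers.
- The arm moves only by the tool send_rows, never from a script. Its argument "moves" is one flat list of numbers, 7 for each row, row after row: the turn, a rotation vector about the world's x, y, z in degrees, then the shift along the world's x, y, z in cm, then the gripper's target within -1 to 1 (fully open at 1, half-way at 0, shut at -1). In form: [rx, ry, rz, tx, ty, tz, hand, rx, ry, rz, tx, ty, tz, hand, ...]. A call has 1 to 20 rows; each row shifts and turns the commanded pose from where the row before left it; what a row does not reach is not made up. A row lasts 1/10 s, in which the tool goes at most 50 mm and 8.59 degrees, less where a joint would pass 70% of its speed; a pose out of reach is approached as far as the arm can. A call with a gripper value outside its range is refused whole. The fingers move at their own pace and stop on an object; the grip force is fixed at half the most. Time passes only in rows, so rows that do not move let the fingers close. It gives the time, the measured TCP pose, the force and the opening at its end, in the units of the state.
- read_state(): the state, without advancing time (a new reading comes with each control period).
- capture(name): name is "scene" or "top"; returns a dict with "pixels" (420x560x3 uint8, red, green, blue), "vertical_fov" (degrees; the focal length in pixels is half the picture's height over the tangent of half this angle, whatever the lens; pixels are square), "cx", "cy" (the principal point, pixels), "rvec" (rotation vector, rad) and "tvec" (3), from world to camera coordinates, as OpenCV has them. Camera axes: x right, y down, z forward; pixel columns grow to the right and rows downward; lengths in m; the calibration is good to about 2 mm. A picture is of the moment at which its call begins. There is no depth.
- hand_in(): hands the job in, once; it reports no verdict.
The state is a dict: "time_s": time; "joint_positions": joint angles; "qvel": joint speeds; "tau": joint torques, N m; "position": TCP position; "tcp_rot": TCP orientation; "force": force on the tool from outside, world axes, zero at the start; "moment": the same for the moment, N m; "opening": opening from 0.0 (shut) to 1.0 (fully open).
Only numpy, scipy, OpenCV 4.12 (cv2) and the standard library are available. Lean on these libraries where they do the work, as an engineer would, in place of code of your own. Each camera call takes 0.05 s, during which the arm holds its last target.

TASK

Couple the air cylinder on the test fixture: take the long pin from the aluminium rack and push it down through the aligned holes of the fork and the rod eye, driving the slave pin down ahead of it, until its collar seats fully home on the fork. Let go of it and leave the short pin standing in the rack.

Things in the scene. Friction and masses are not known exactly. Their poses are not given: they have to be found in the camera images.
- long_pin_center (a point): Centre (half-way up) of the loose long steel pin, standing nose down in the rack; z up along it, 106 mm overall, 0.16 kg. Shank 14 mm thick, 60 long, lowest 16 mm tapering to a 5 mm nose; collar 48 mm wide, 6 thick; round grip stem 22 mm wide, 40 tall. From the centre: nose tip 53 mm below, collar underside 7 above, stem from 13 to 53 above. Grasp the stem from above.
- short_pin_center (a point): Centre (half-way up) of the other loose steel pin in the rack: same collar and stem, but its shank is only 34 mm long (80 mm overall), so it stands 26 mm lower than the long one. Not for this job; it stays in the rack.
- rack: Fixed aluminium block, 60 x 170 x 30 mm high, origin at the centre of its underside on the table. Two sockets 22 mm deep at y = +45 and -45 mm (its y axis runs along its length) hold the two pins, either way round. Fingers closing along its x axis, square to the row, clear the other pin.
- fork_hole (a point): Mouth of the hole, centre, on top of a bolted-down steel fork (two level plates 76 mm square), 125 mm above the table, the fixture's top level; z up. Hole 30 mm, 3 mm chamfer; in line below, the cylinder's rod eye and lower plate (32 mm holes). 22 mm down a tight slave pin stops a dropped pin: the long pin drives it down with about 5 to 10 N. Let go early, it leans.

How it is judged:
By the outcome, as a careful person would: the job done as asked, in the order asked, and still so for the second after the job is handed in, with the robot touching nothing.
It also fails if it takes over 40 s, if anything falls off the work surface, if the arm or the gripper's body presses on something with over 40 N, if the wrist force passes 120 N, or if a joint passes its speed limit or range.

## Working session

There is one attempt and no reset: what is moved stays moved. The work goes in short steps, Python scripts to look and compute and a tool call to move; the robot and the scene stay as the last step left them, time stands still between calls to the robot, and variables do not carry over. Pictures are saved under pics/ and viewed, and the job is handed in when it is done.

Besides the shell and the picture viewer there is one more tool, called after ">>>" by a JSON object that holds its "fn" and its "kwargs", one argument or row to a line. send_rows: Moves the arm, as the interface text tells. Its arguments: {"type":"object","properties":{"moves":{"type":"array","items":{"type":"number"}}},"required":["moves"]}

```bash
mkdir -p pics; cat > h.py <<'E'
import numpy as np, cv2
from rig import read_state, capture, hand_in
def cam(c):
    im=c["pixels"]; f=im.shape[0]/2/np.tan(np.radians(c["vertical_fov"]/2))
    K=np.array([[f,0,c["cx"]],[0,f,c["cy"]],[0,0,1.]])
    R=cv2.Rodrigues(np.array(c["rvec"],float))[0]; return K,R,np.array(c["tvec"],float).ravel()
def proj(c,P):
    K,R,t=cam(c); p=(np.atleast_2d(P)@R.T+t)@K.T; return p[:,:2]/p[:,2:]
def ray(c,uv):
    K,R,t=cam(c); d=R.T@np.linalg.inv(K)@np.array([uv[0],uv[1],1.]); return -R.T@t,d
def atz(c,uv,z):
    o,d=ray(c,uv); return o+d*(z-o[2])/d[2]
def save(c,n,crop=None,s=1):
    im=c["pixels"][:,:,::-1]
    if crop: x0,y0,x1,y1=crop; im=im[y0:y1,x0:x1]
    if s!=1: im=cv2.resize(im,None,fx=s,fy=s,interpolation=cv2.INTER_CUBIC)
    cv2.imwrite("pics/"+n,im)
E
python3 - <<'E'
from h import *
import pickle
for n in("scene","top"):
    c=capture(n); save(c,n+"0.png"); pickle.dump(c,open(n+"0.pkl","wb"))
    K,R,t=cam(c); print(n,K[0,0],c["cx"],c["cy"],-R.T@t,R[2], {k:v for k,v in c.items() if k!='pixels'})
s=read_state(); print(s)
E
```

```text
scene 397.42745271206553 279.21393391383316 205.3919659377158 [ 0.92089164 -0.31336244  0.60236335] [-0.5454387   0.46066974 -0.70019998] {'vertical_fov': 55.70379575544778, 'cx': 279.21393391383316, 'cy': 205.3919659377158, 'rvec': array([ 2.17600218,  0.98542892, -0.43107783]), 'tvec': array([-0.35861064, -0.19736587,  1.06842134])}
top 518.3658052476952 284.87526666411355 201.65576122470708 [0.40722212 0.0314711  1.10488692] [ 0.10993924 -0.02976766 -0.99349245] {'vertical_fov': 44.10764032538103, 'cx': 284.87526666411355, 'cy': 201.65576122470708, 'rvec': array([ 2.19928856, -2.1589881 ,  0.15352762]), 'tvec': array([-0.01049611,  0.52617109,  1.05386394])}
{'time_s': 0.1, 'joint_positions': array([-7.82352017e+01,  3.02742124e+01,  8.21499605e+01, -1.19003389e-03,
        6.76892443e+01, -1.02271106e+01]), 'qvel': array([ 0.0217683 , -0.02400876, -0.16591822, -0.09967316,  0.08933299,
        0.12438915]), 'tau': array([-2.23327652e-04, -4.40985024e+01, -1.77151358e+01,  6.35208073e-02,
        5.34010562e-02, -3.97607459e-05]), 'position': array([ 0.23393247, -0.57884849,  0.22165826]), 'tcp_rot': array([[ 9.27233856e-01,  3.74482574e-01, -4.22421231e-04],
       [ 3.74482664e-01, -9.27231899e-01,  1.93400024e-03],
       [ 3.32566946e-04, -1.95145993e-03, -9.99998041e-01]]), 'force': array([0.85507631, 0.15787838, 0.08902649]), 'moment': array([ 0.01316686, -0.04997611,  0.0094834 ]), 'opening': 0.9987713596661637}
```

View pics/scene0.png

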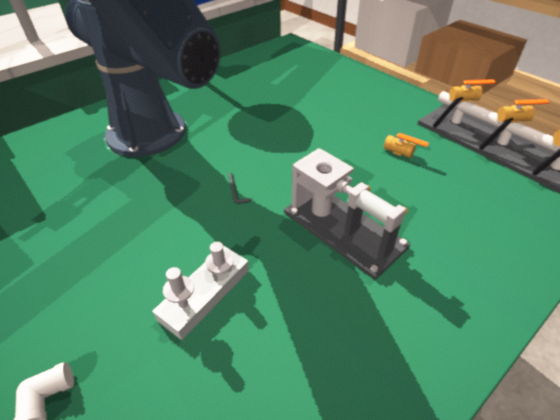

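View pics/top0.png

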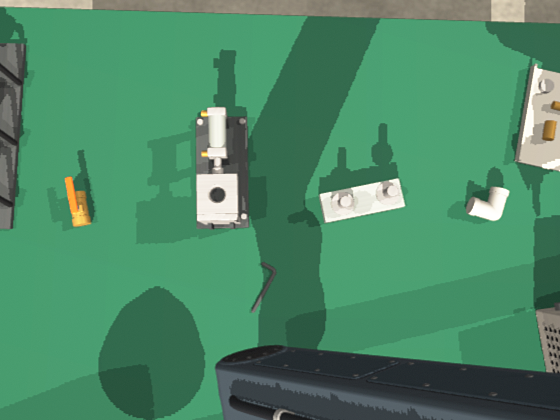

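The scene view shows the rack at about (200,290) with the fork at (322,168). In the top view the rack is at (362,200) and the fork hole at (217,195). I'll zoom in.

```bash
python3 - <<'E'
import pickle,numpy as np,cv2
from h import *
s=pickle.load(open("scene0.pkl","rb"));t=pickle.load(open("top0.pkl","rb"))
a=cv2.resize(s["pixels"][220:345,145:260,::-1],(460,500),interpolation=cv2.INTER_CUBIC)
b=cv2.resize(s["pixels"][140:240,280:360,::-1],(320,400),interpolation=cv2.INTER_CUBIC)
o=np.zeros((500,780,3),np.uint8);o[:,:460]=a;o[:400,460:]=b;cv2.imwrite("pics/s1.png",o)
a=cv2.resize(t["pixels"][165:235,310:415,::-1],(630,420),interpolation=cv2.INTER_CUBIC)
cv2.imwrite("pics/t1.png",a)
b=cv2.resize(t["pixels"][165:235,185:260,::-1],(600,560),interpolation=cv2.INTER_CUBIC)
cv2.imwrite("pics/t2.png",b)
E
```

```text
(no output)
```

View pics/s1.png

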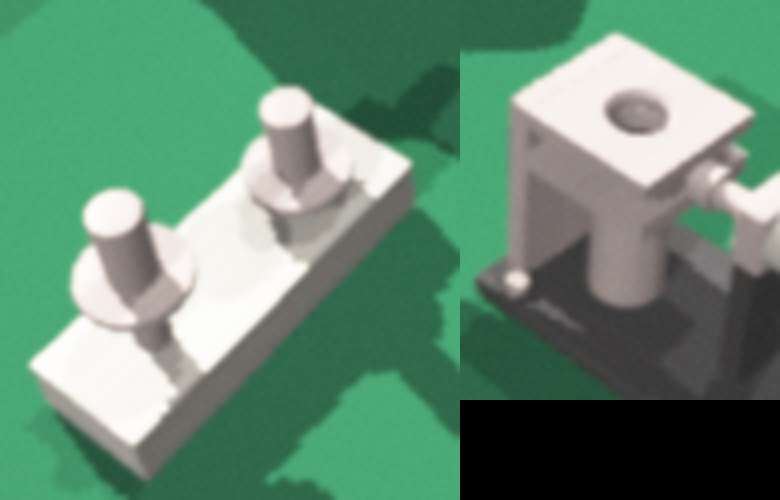

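View pics/t1.png

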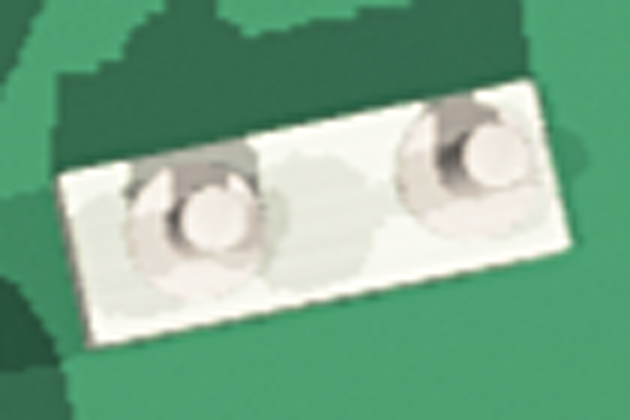

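View pics/t2.png

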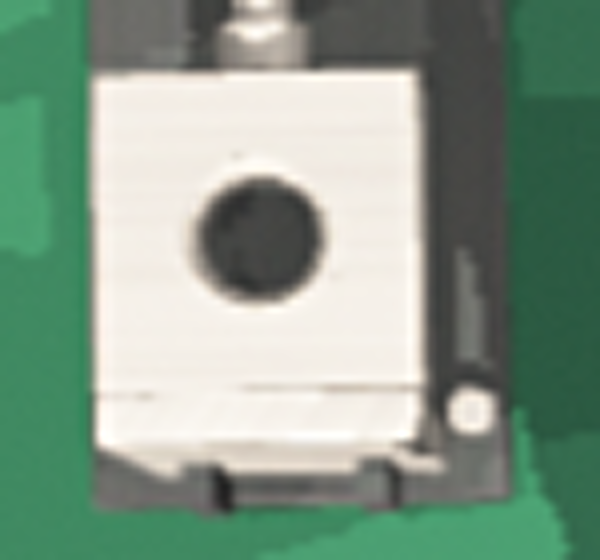

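```bash
python3 - <<'E'
import pickle,numpy as np,cv2
from h import *
s=pickle.load(open("scene0.pkl","rb"));t=pickle.load(open("top0.pkl","rb"))
def tri(a,b):
    o1,d1=ray(s,a);o2,d2=ray(t,b);d1/=np.linalg.norm(d1);d2/=np.linalg.norm(d2)
    k=np.linalg.lstsq(np.c_[d1,-d2],o2-o1,rcond=None)[0];p=o1+k[0]*d1;q=o2+k[1]*d2
    return (p+q)/2,np.linalg.norm(p-q)
S=lambda U,V,x,y,k:((U+.5)/k-.5+x,(V+.5)/k-.5+y)
A=(S(112,212,145,220,4),S(498,155,310,165,6));B=(S(286,108,145,220,4),S(212,220,310,165,6))
F=(S(176,112,280,140,4),S(260,238,185,165,8))
for n,p,z in(("A",A,.114),("B",B,.088),("F",F,.125)):
    print(n,tri(*p),"scene@z",atz(s,p[0],z)[:2],"top@z",atz(t,p[1],z)[:2])
for U,V in((95,72),(420,72),(425,385),(95,390)): print("forkcorner",atz(t,S(U,V,185,165,8),.125))
c=[atz(t,S(U,V,310,165,6),.03) for U,V in((58,172),(533,78),(572,245),(92,347))]
print("rack",c,np.mean(c,0)); 
for U,V in((31,366),(135,447),(412,162)): print("rack scene",atz(s,S(U,V,145,220,4),.03))
E
```

```text
A (array([ 0.54309926, -0.20663741,  0.11459936]), np.float64(0.0005705579184396303)) scene@z [ 0.54279573 -0.2062637 ] top@z [ 0.54306027 -0.20704381]
B (array([ 0.52319187, -0.11813082,  0.0865838 ]), np.float64(0.00024206658338457747)) scene@z [ 0.52435171 -0.11856646] top@z [ 0.52296993 -0.11802763]
F (array([0.52719424, 0.13119087, 0.12419543]), np.float64(8.709167151717186e-05)) scene@z [0.52787942 0.13048144] top@z [0.52706667 0.13107604]
forkcorner [0.56604158 0.1714214  0.125     ]
forkcorner [0.56773891 0.09429182 0.125     ]
forkcorner [0.49284274 0.09110239 0.125     ]
forkcorner [0.49013918 0.16873911 0.125     ]
rack [array([ 0.54534467, -0.07248873,  0.03      ]), array([ 0.58218827, -0.23984251,  0.03      ]), array([ 0.52332903, -0.25316285,  0.03      ]), array([ 0.48435478, -0.08490204,  0.03      ])] [ 0.53380419 -0.16259903  0.03      ]
rack scene [ 0.52314742 -0.25159364  0.03      ]
rack scene [ 0.582296  -0.2381791  0.03     ]
rack scene [ 0.54366962 -0.07188502  0.03      ]
```

The two views agree to under 1 mm. The long pin is the −y one, with its top at (0.543, −0.2066, 0.114), and the fork hole is at (0.5272, 0.131, 0.125). The row direction needs the jaws at a yaw of about 12.7°, which is a turn of +80.8°.

>>> {"fn": "send_rows", "kwargs": {
  "moves": [0,0,5.77,2.2,2.66,-0.2,1,0,0,5.77,2.2,2.66,-0.2,1,0,0,5.77,2.2,2.66,-0.2,1,0,0,5.77,2.2,2.66,-0.2,1,0,0,5.77,2.2,2.66,-0.2,1,0,0,5.77,2.2,2.66,-0.2,1,0,0,5.77,2.2,2.66,-0.2,1,0,0,5.77,2.2,2.66,-0.2,1,0,0,5.77,2.2,2.66,-0.2,1,0,0,5.77,2.2,2.66,-0.2,1,0,0,5.77,2.2,2.66,-0.2,1,0,0,5.77,2.2,2.66,-0.2,1,0,0,5.77,2.2,2.66,-0.2,1,0,0,5.77,2.2,2.66,-0.2,1,0,0,0,0,0,0,1,0,0,0,0,0,0,1]
}}

```text
time_s: 1.7
position: [0.5419, -0.2064, 0.194]
tcp_rot: [[-0.222, 0.975, -0.001], [0.975, 0.222, 0.0], [0.0, -0.001, -1.0]]
force: [0.4, 0.4, -0.5]
opening: 0.996
```

```bash
python3 - <<'E'
from h import *
s=read_state(); p=s["position"]; R=s["tcp_rot"]; print(s["time_s"],p,"yaw",np.degrees(np.arctan2(R[1,1],R[0,1])),R[:,2])
print("to go cm",100*(np.array([.543,-.2066,.079])-p))
E
```

```text
1.7 [ 0.54188904 -0.20640208  0.19403875] yaw 12.838292205947045 [-1.32570459e-03  1.13874555e-04 -9.99999115e-01]
to go cm [  0.11109598  -0.01979185 -11.50387548]
```

>>> {"fn": "send_rows", "kwargs": {
  "moves": [0,0,0,0.1,0,-2.5,1,0,0,0,0,0,-2.5,1,0,0,0,0,0,-2.5,1,0,0,0,0,0,-2,1,0,0,0,0,0,-1,1,0,0,0,0,0,-0.8,1,0,0,0,0,0,0,1,0,0,0,0,0,0,1]
}}

```text
time_s: 2.5
position: [0.5434, -0.2077, 0.0822]
tcp_rot: [[-0.221, 0.975, 0.001], [0.975, 0.221, -0.001], [-0.001, 0.001, -1.0]]
force: [-0.4, -0.1, 0.0]
opening: 0.997
```

```bash
python3 - <<'E'
from h import *
c=capture("scene"); save(c,"g1.png",(120,100,320,320),2.6); print(read_state()["position"])
E
```

```text
[ 0.54361284 -0.20767216  0.08245709]
```

View pics/g1.png

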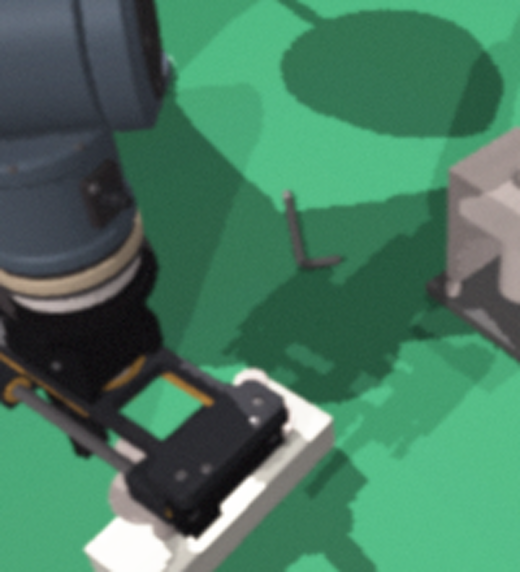

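The jaws straddle the long pin with no contact force. I'll lower 3 mm, correct y by 1 mm and close.

>>> {"fn": "send_rows", "kwargs": {
  "moves": [0,0,0,0,0.1,-0.3,1,0,0,0,0,0,0,-1,0,0,0,0,0,0,-1,0,0,0,0,0,0,-1,0,0,0,0,0,0,-1,0,0,0,0,0,0,-1,0,0,0,0,0,0,-1,0,0,0,0,0,0,-1,0,0,0,0,0,0,-1]
}}

```text
time_s: 3.45
position: [0.543, -0.2061, 0.0785]
tcp_rot: [[-0.221, 0.975, -0.0], [0.975, 0.221, 0.0], [0.0, -0.0, -1.0]]
force: [-0.2, -0.1, 1.1]
opening: 0.353
```

>>> {"fn": "send_rows", "kwargs": {
  "moves": [0,0,0,0,0,0,-1,0,0,0,0,0,0,-1,0,0,0,0,0,0,-1,0,0,0,0,0,0,-1]
}}

```text
time_s: 3.85
position: [0.5429, -0.2061, 0.0785]
tcp_rot: [[-0.221, 0.975, -0.0], [0.975, 0.221, 0.0], [0.0, -0.0, -1.0]]
force: [0.1, 0.3, 0.3]
opening: 0.245
```

>>> {"fn": "send_rows", "kwargs": {
  "moves": [0,0,0,0,0,0,-1,0,0,0,0,0,0.5,-1,0,0,0,0,0,1.5,-1,0,0,0,0,0,2,-1,0,0,0,0,0,2,-1,0,0,0,0,0,2,-1,0,0,0,0,0,2,-1,0,0,0,0,0,2,-1,0,0,0,0,0,2,-1,0,0,0,0,0,1,-1,0,0,0,0,0,0,-1,0,0,0,0,0,0,-1]
}}

```text
time_s: 5.05
position: [0.5425, -0.2058, 0.2279]
tcp_rot: [[-0.221, 0.975, -0.001], [0.975, 0.221, 0.001], [0.001, -0.001, -1.0]]
force: [-0.7, 0.0, -1.6]
opening: 0.244
```

```bash
python3 - <<'E'
from h import *
c=capture("scene"); save(c,"g2.png",(100,80,340,320),2.4); s=read_state();print(s["position"],s["opening"],s["force"])
print("to go cm",100*(np.array([.5272,.131,.225])-s["position"]))
E
```

```text
[ 0.54228272 -0.2056264   0.22743251] 0.24609838615220767 [ 0.49212438 -0.06537539 -1.93245423]
to go cm [-1.50827181 33.66264002 -0.24325145]
```

View pics/g2.png

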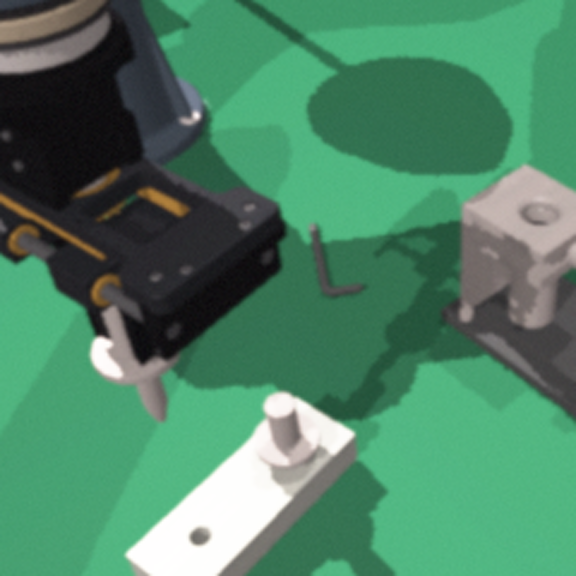

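The pin is lifted clear, the short pin stays in the rack, and the force shows the pin's weight. Next I move over the fork.

>>> {"fn": "send_rows", "kwargs": {
  "moves": [0,0,0,-0.1,1.0,0,-1,0,0,0,-0.1,2.3,0,-1,0,0,0,-0.1,2.6,0,-1,0,0,0,-0.1,2.6,0,-1,0,0,0,-0.1,2.6,0,-1,0,0,0,-0.1,2.6,0,-1,0,0,0,-0.1,2.6,0,-1,0,0,0,-0.1,2.6,0,-1,0,0,0,-0.1,2.6,0,-1,0,0,0,-0.1,2.6,0,-1,0,0,0,-0.1,2.6,0,-1,0,0,0,-0.1,2.6,0,-1,0,0,0,-0.1,2.3,0,-1,0,0,0,-0.2,1.5,0,-1,0,0,0,0,0.6,0,-1,0,0,0,0,0.5,0,-1,0,0,0,0,0,0,-1,0,0,0,0,0,0,-1]
}}

```text
time_s: 6.9
position: [0.5282, 0.1352, 0.2285]
tcp_rot: [[-0.22, 0.975, -0.0], [0.975, 0.22, -0.0], [-0.0, -0.0, -1.0]]
force: [-0.8, -0.9, -2.3]
opening: 0.247
```

```bash
python3 - <<'E'
from h import *
c=capture("scene"); save(c,"g3.png",(230,60,400,240),3.2); s=read_state();print(s["position"],s["opening"],s["force"])
p=s["position"]
print("nose pred",proj(c,p-[0,0,.0705]),"collar underside centre",proj(c,p-[0,0,.0105]), "hole",proj(c,[.5272,.131,.125]))
print("to go cm",100*(np.array([.5272,.131,.225])-s["position"]))
c=capture("top"); save(c,"g3t.png",(150,120,300,270),4)
E
```

```text
[0.52821777 0.13510891 0.2285259 ] 0.24586252682809007 [-0.03703536  0.26812409 -1.13525538]
nose pred [[326.68506973 152.65562161]] collar underside centre [[329.10729016 124.77143995]] hole [[323.56084156 167.34083047]]
to go cm [-0.10177717 -0.41089138 -0.35258996]
```

View pics/g3.png

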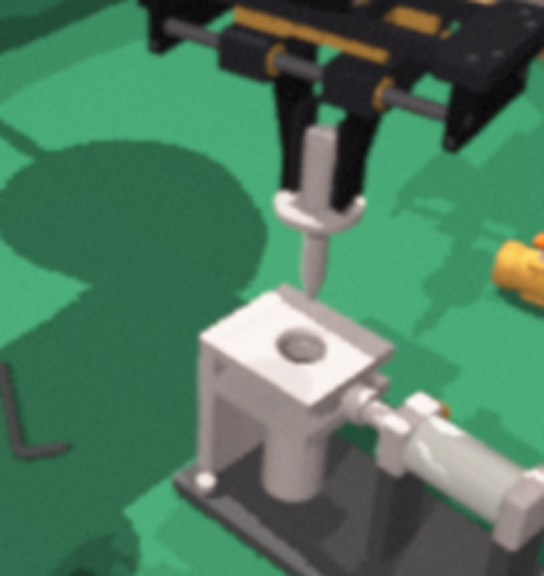

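View pics/g3t.png

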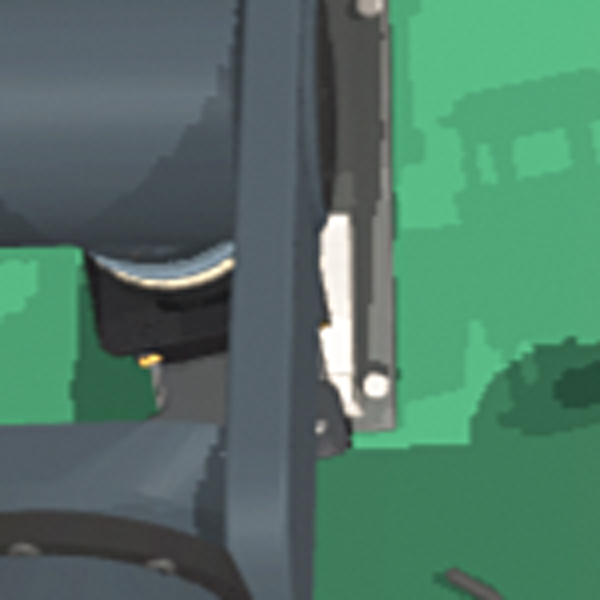

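The nose appears at (327.6,152.5) against a prediction of (326.7,152.7), so the pin is straight and on the tool axis. I'll correct by (−0.1, −0.4) cm and enter the hole.

>>> {"fn": "send_rows", "kwargs": {
  "moves": [0,0,0,-0.1,-0.4,0,-1,0,0,0,0,0,0,-1,0,0,0,0,0,-1,-1,0,0,0,0,0,-1,-1,0,0,0,0,0,-1,-1,0,0,0,0,0,-0.7,-1,0,0,0,0,0,-0.5,-1,0,0,0,0,0,-0.5,-1,0,0,0,0,0,0,-1]
}}

```text
time_s: 7.9
position: [0.5266, 0.1319, 0.1808]
tcp_rot: [[-0.221, 0.975, -0.001], [0.975, 0.221, -0.0], [0.0, -0.001, -1.0]]
force: [-0.8, -0.4, -1.6]
opening: 0.241
```

```bash
python3 - <<'E'
from h import *
c=capture("scene"); save(c,"g4.png",(230,60,400,240),3.2); s=read_state();print(s["time_s"],s["position"],s["opening"],s["force"])
E
```

```text
7.95 [0.5269534  0.131963   0.18125928] 0.24611315958839844 [ 0.20136684 -0.83060496 -2.05732306]
```

View pics/g4.png

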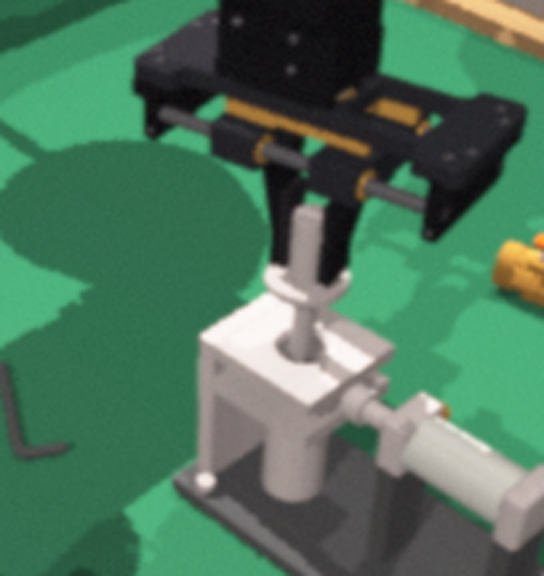

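The pin's nose has entered the hole on centre with no side force. I'll drive the slave pin down slowly.

>>> {"fn": "send_rows", "kwargs": {
  "moves": [0,0,0,0,0,-0.4,-1,0,0,0,0,0,-0.3,-1,0,0,0,0,0,-0.3,-1,0,0,0,0,0,-0.3,-1,0,0,0,0,0,-0.3,-1,0,0,0,0,0,0,-1]
}}

```text
time_s: 8.55
position: [0.5273, 0.1319, 0.1656]
tcp_rot: [[-0.221, 0.975, 0.001], [0.975, 0.221, 0.0], [-0.0, 0.001, -1.0]]
force: [-1.6, -0.5, 2.3]
opening: 0.242
```

>>> {"fn": "send_rows", "kwargs": {
  "moves": [0,0,0,0,0,-0.3,-1,0,0,0,0,0,-0.3,-1,0,0,0,0,0,-0.3,-1,0,0,0,0,0,-0.3,-1,0,0,0,0,0,-0.3,-1,0,0,0,0,0,-0.3,-1,0,0,0,0,0,-0.3,-1,0,0,0,0,0,-0.3,-1,0,0,0,0,0,0,-1]
}}

```text
time_s: 9.45
position: [0.5271, 0.1319, 0.141]
tcp_rot: [[-0.221, 0.975, -0.0], [0.975, 0.221, 0.0], [0.0, -0.0, -1.0]]
force: [0.5, 0.1, 1.6]
opening: 0.246
```

```bash
python3 - <<'E'
from h import *
c=capture("scene"); save(c,"g5.png",(270,100,380,220),5); s=read_state();print(s["time_s"],s["position"],s["opening"],s["force"],s["moment"])
E
```

```text
9.5 [0.52709007 0.13188519 0.14102838] 0.24646155912021667 [0.56511655 0.02877274 0.31622669] [-0.02567772 -0.28971793  0.00941673]
```

View pics/g5.png

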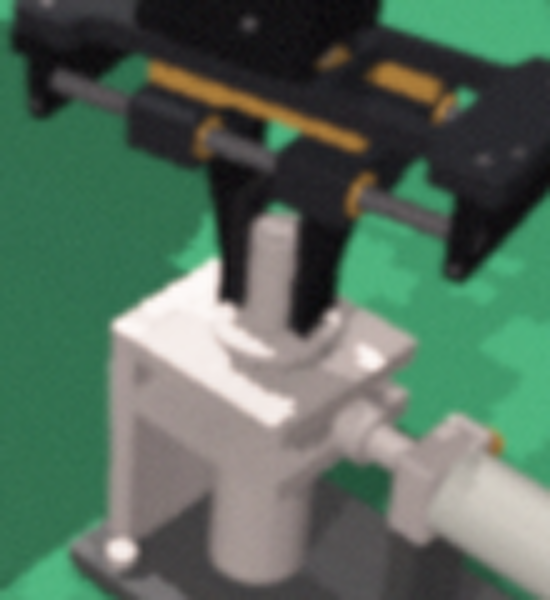

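About 5 mm remain. I'll go slowly and watch for the rise in force.

>>> {"fn": "send_rows", "kwargs": {
  "moves": [0,0,0,0,0,-0.15,-1,0,0,0,0,0,-0.15,-1,0,0,0,0,0,-0.1,-1,0,0,0,0,0,0,-1]
}}

```text
time_s: 9.9
position: [0.5271, 0.1319, 0.1375]
tcp_rot: [[-0.221, 0.975, 0.0], [0.975, 0.221, 0.0], [-0.0, 0.0, -1.0]]
force: [1.0, -0.5, 3.9]
opening: 0.246
```

>>> {"fn": "send_rows", "kwargs": {
  "moves": [0,0,0,0,0,-0.1,-1,0,0,0,0,0,-0.1,-1,0,0,0,0,0,0,-1]
}}

```text
time_s: 10.2
position: [0.5271, 0.1319, 0.1358]
tcp_rot: [[-0.221, 0.975, 0.0], [0.975, 0.221, 0.0], [-0.0, 0.0, -1.0]]
force: [-0.5, 0.3, 5.9]
opening: 0.242
```

>>> {"fn": "send_rows", "kwargs": {
  "moves": [0,0,0,0,0,-0.1,-1,0,0,0,0,0,0,-1]
}}

```text
time_s: 10.4
position: [0.5272, 0.1319, 0.1357]
tcp_rot: [[-0.221, 0.975, 0.001], [0.975, 0.221, 0.0], [-0.0, 0.001, -1.0]]
force: [-0.9, 0.1, 10.9]
opening: 0.243
```

>>> {"fn": "send_rows", "kwargs": {
  "moves": [0,0,0,0,0,-0.1,-1,0,0,0,0,0,0,-1]
}}

```text
time_s: 10.6
position: [0.5271, 0.132, 0.1356]
tcp_rot: [[-0.221, 0.975, 0.001], [0.975, 0.221, -0.0], [-0.0, 0.001, -1.0]]
force: [-3.6, 0.1, 17.4]
opening: 0.244
```

The pin stopped at TCP z 0.1356 (predicted 0.1355) with the force rising to 17 N, so the collar is seated. I'll ease off 2 mm of command and open.

>>> {"fn": "send_rows", "kwargs": {
  "moves": [0,0,0,0,0,0.15,-1,0,0,0,0,0,0.05,-1,0,0,0,0,0,0,0.2,0,0,0,0,0,0,0.2,0,0,0,0,0,0,0.2,0,0,0,0,0,0,0.2,0,0,0,0,0,0,0.2,0,0,0,0,0,0,0.2,0,0,0,0,0,0,0.2,0,0,0,0,0,0,0.2]
}}

```text
time_s: 11.6
position: [0.527, 0.1319, 0.1356]
tcp_rot: [[-0.221, 0.975, 0.0], [0.975, 0.221, -0.0], [-0.0, 0.0, -1.0]]
force: [0.1, -0.1, 0.1]
opening: 0.595
```

```bash
python3 - <<'E'
from h import *
c=capture("scene"); save(c,"g6.png",(270,100,380,220),5); s=read_state();print(s["time_s"],s["position"],s["opening"],s["force"],s["moment"])
E
```

```text
11.65 [0.5270438  0.13191905 0.13557397] 0.5977648684932649 [ 0.44913989  0.85287597 -0.07148674] [ 0.03520062 -0.15464336 -0.01819864]
```

View pics/g6.png

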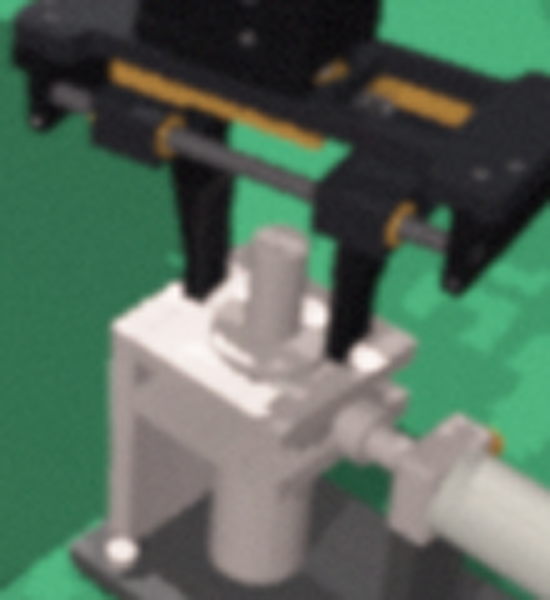

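The fingers are clear and the pin stands upright. I'll retreat upward and then back away towards the robot's right so both cameras can see.

>>> {"fn": "send_rows", "kwargs": {
  "moves": [0,0,0,0,0,1,0.2,0,0,0,0,0,2,0.2,0,0,0,0,0,2.5,0.2,0,0,0,0,0,2.5,0.2,0,0,0,0,0,2.5,0.2,0,0,0,0,0,1.5,0.2,0,0,0,0,-3,0,0.2,0,0,0,0,-3,0,0.2,0,0,0,0,-3,0,0.2,0,0,0,0,-3,0,0.2,0,0,0,0,-3,0,0.2,0,0,0,0,-3,0,0.2,0,0,0,0,-3,0,0.2,0,0,0,0,-1,0,0.2,0,0,0,0,0,0,0.2]
}}

```text
time_s: 13.15
position: [0.5272, -0.0892, 0.2561]
tcp_rot: [[-0.219, 0.976, 0.001], [0.976, 0.219, -0.0], [-0.0, 0.001, -1.0]]
force: [0.4, 0.8, 0.2]
opening: 0.6
```

```bash
python3 - <<'E'
from h import *
s=read_state();print(s["time_s"],s["position"],s["force"])
c=capture("scene"); save(c,"g7.png",(270,100,380,220),5); save(c,"g7f.png")
print("pred stem top, collar top, collar r pts",proj(c,[[.527,.132,.171],[.527,.132,.131]]))
t=capture("top");save(t,"g7t.png",(170,150,270,240),6); print(proj(t,[[.527,.132,.171],[.527,.132,.131]]))
E
```

```text
13.15 [ 0.52718197 -0.08918642  0.25605897] [0.36383915 0.83843768 0.19538045]
pred stem top, collar top, collar r pts [[325.50437789 147.28607082]
 [324.06318863 164.58483472]]
[[214.05338202 191.20045563]
 [216.25765249 193.94482309]]
```

View pics/g7.png

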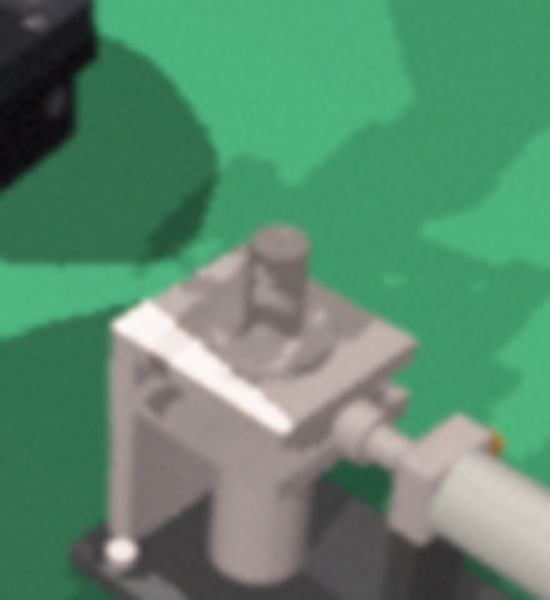

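View pics/g7f.png

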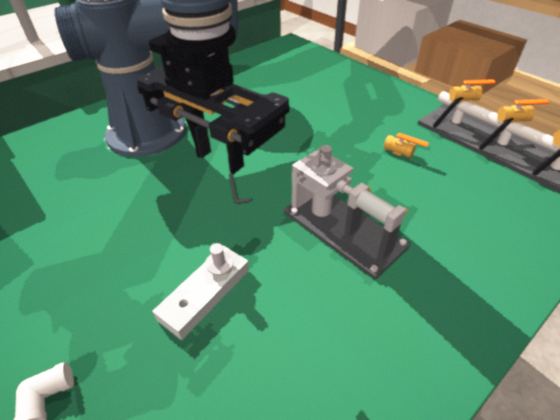

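View pics/g7t.png

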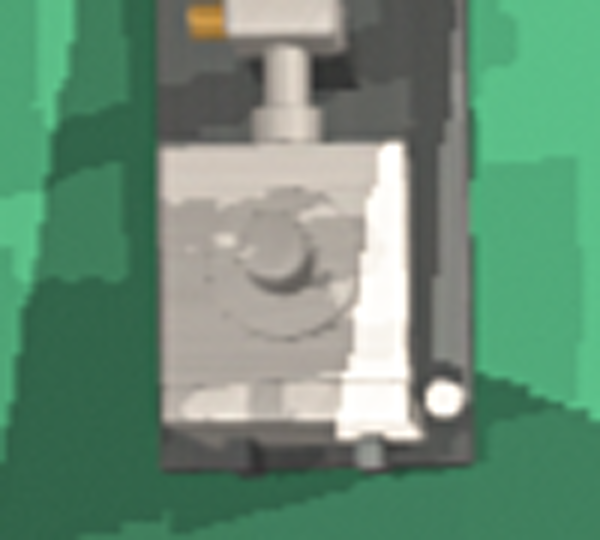

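The rack still holds the short pin and the long pin's collar is on the fork. In the top view the stem-top centre looks slightly off the prediction, so I'll check for lean more closely.

```bash
python3 - <<'E'
from h import *
t=capture("top");c=capture("scene")
im=cv2.convertScaleAbs(t["pixels"][:,:,::-1],alpha=1.0)
def ann(c,x0,y0,x1,y1,k,n,draw):
    im=c["pixels"][y0:y1,x0:x1,::-1].astype(float); im=np.clip((im-60)*1.5,0,255).astype(np.uint8)
    im=cv2.resize(im,None,fx=k,fy=k,interpolation=cv2.INTER_CUBIC)
    raw=im.copy(); a=np.linspace(0,2*np.pi,80)
    for r,z in((.011,.171),(.024,.131)):
        P=np.c_[.527+r*np.cos(a),.132+r*np.sin(a),0*a+z]; q=(proj(c,P)-[x0,y0]+.5)*k-.5
        cv2.polylines(im,[q.astype(np.int32)],True,(0,0,255),1)
    cv2.imwrite("pics/"+n,np.hstack([raw,im]))
ann(t,195,168,240,216,8,"h_t.png",1); ann(c,300,135,350,185,8,"h_s.png",1)
print(proj(c,[.527,.128,.171])-proj(c,[.527,.132,.171]))
E
```

```text
[[-1.54864544  0.88043274]]
```

View pics/h_t.png

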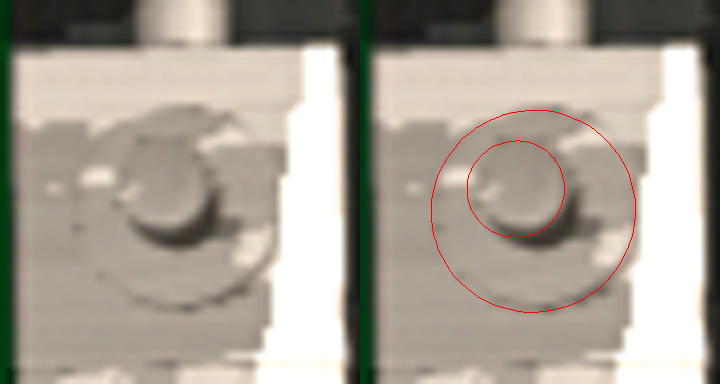

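View pics/h_s.png

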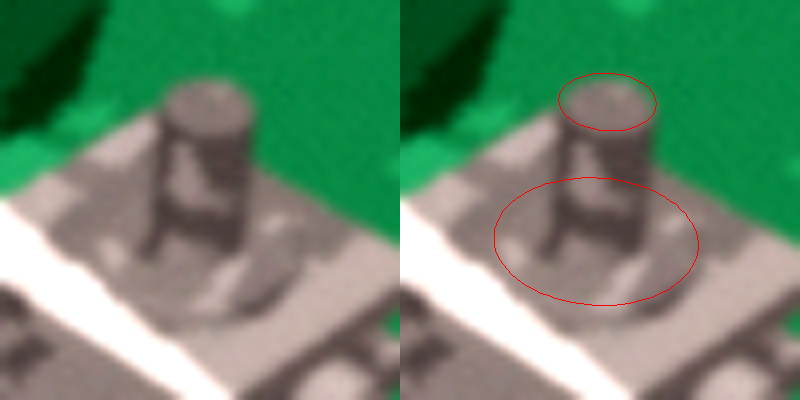

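The predicted outlines sit about 1 px off the stem top and collar together in both views. That is within the 2 mm calibration, so there is no lean or gap. Handing in.

```bash
python3 -c "
from rig import *
s=read_state();print(s['time_s'],s['force'],s['position']);print(hand_in())"
```

```text
13.35 [ 0.5569595  -0.2598266   0.26080273] [ 0.52681028 -0.08672974  0.25563809]
the job is handed in; nothing more can be done
None
```

The long pin is through the fork and rod eye with its collar seated on the fork. I released it and handed the job in at about 13.4 s. I took the pin from the −y socket, pushed the slave pin down ahead of it, let go, and backed the arm away.

- **Seating:** The push stopped at TCP z 0.1356 m, where 0.1355 m was predicted for a seated collar. The wrist force then rose from about 6 N to 17 N while the tool stayed put.
- **After release:** The wrist force reads about zero and the gripper is clear of everything. The pin stands upright and the short pin is still in the rack.
- **Small disagreement:** The predicted stem and collar outlines lie about 1 px (around 2 mm) off the images in both views. The stem top and collar are off by about the same amount, so I put it down to calibration rather than lean.
- **Not confirmed by sight:** The cameras cannot see inside the fork, so the slave pin's travel is inferred from the push force and depth.

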